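Coast check of the sample carousel

ROBOT

A 6-joint arm with a two-finger parallel gripper is mounted at the origin on the work surface. World frame = base frame: x ahead of the robot, y to its left, z up, the work surface at z = 0. Lengths are in m, angles in rad, forces in N, time in s.
With the tool pointing down it reaches from about 0.35 to 0.8 m from the base axis. Payload 7.3 kg.
Tool frame: the origin (TCP) lies between the finger pads, 19 mm behind the fingertips; this is the grasp point; z points along the fingers, y is the line along which they close (so a half turn about z gives the same grasp; the last joint's range is limited). The gripper opens to 85 mm and grips with 20 to 120 N. Pads are 22 mm wide; open, the fingers measure 114 mm over their backs; the gripper's body (76 mm by 85 mm) begins 54 mm behind the grasp point. The pads swing forward as they close: fully open they stand 13 mm farther back than shut.
Start: joints at [-1.445, 0.342, 1.524, -0, 1.275, -0.146], TCP at [0.141, -0.506, 0.25] pointing down, gripper open.
Joint ranges: [-2.53, 2.53], [-0.77, 2.02], [0.04, 2.7], [-1, 4.14], [0.28, 2.66], [-3.11, 3.11]. Speed limits (rad/s): [2.57, 2.57, 3.14, 3.14, 3.14, 3.14].

INTERFACE

Orientations are given as a unit quaternion [w, x, y, z].
In Python, from rig import telemetry, viewer, workorder gives the robot as it stands.
- The arm moves only by the tool step_arm, never from a script. Its argument "deltas" is text: rows parted by semicolons, each of 7 numbers parted by spaces: the shift along the tool's x, y, z in cm, then the turn, a rotation vector about the tool's x, y, z in rad, then the opening, from -1 (shut) to 1 (fully open). In form: tx ty tz wx wy wz fingers; .... A call has exactly 5 rows; each row is the pose to reach, as a shift and turn from the pose commanded when the call began, along the tool's axes at that moment; what a row does not reach only later rows make up. A row lasts 1/8 s, in which the tool goes at most 62.5 mm and 10.7 degrees, less where a joint would pass 70% of its speed; a pose out of reach is approached as far as the arm can. A call with a gripper value outside its range is refused whole. The fingers move at their own pace and stop on an object; "newtons" is the grip in N (left out, the last holds). Time passes only in rows, so rows that repeat a pose let the fingers close, or fill a call up. It gives the time, the measured TCP pose, the force, the opening and the grip force at its end, in the units of the state.
- telemetry.get_state(): the state, without advancing time (a new reading comes with each control period).
- viewer.capture(name): name is "scene" or "top"; returns a dict with "img" (480x640x3 uint8, red, green, blue), "K" (3x3 intrinsics, pixels), "rvec" (rotation vector, rad) and "tvec" (3), from world to camera coordinates, as OpenCV has them. Camera axes: x right, y down, z forward; pixel columns grow to the right and rows downward; lengths in m; the calibration is good to about 2 mm. A picture is of the moment at which its call begins. There is no depth.
- workorder.finish_job(): hands the job in; it is judged then, once.
Trained networks look in the newest picture that a camera, given by its name, has taken for a name from the list of things; names that differ only in an ending like _2 or _b are one class to them, and where a whole thing is asked for, a point or a joint stands for the part that bears it (a point fixed in the world has none). Each returns a list of dicts, best first, with "score" (0 to 1); they miss things now and then, are a little off and sometimes report something else, mostly with a low value. They report only what shows in the picture. A call takes as long as a camera call.
- viewer.look_for(name, camera): "point" ([row, column] in pixels, amid what is visible of it).
- viewer.spot_point(name, camera): "point" ([row, column] in pixels: a listed point, or the origin of a listed thing).
The state is a dict: "time_s": time; "q": joint angles; "qd": joint speeds; "effort": joint torques, N m; "tool_pos": TCP position; "eef_rot": TCP orientation; "ft_force": force on the tool from outside, world axes, zero at the start; "moment": the same for the moment, N m; "gripper_width": finger opening in m; "finger_force": force on a finger pad.
Only numpy, scipy, OpenCV 4.12 (cv2) and the standard library are available. Lean on these libraries where they do the work, as an engineer would, in place of code of your own. Each camera call takes 0.05 s, during which the arm holds its last target. There are 200 camera calls.

TASK

Check that the freshly cleaned sample carousel runs freely: turn it by its tall knob, either way round, up to one turn in four to five seconds (it must never whirl faster than one turn in two), let go, and as it coasts keep the open fingers around the knob, centred on it and not touching, for seven seconds on end while it still turns. Then take hold of the knob again, park it in line with the index post, let it go at rest and leave the things around it alone.

Things in the scene. Friction and masses are not known exactly. Their poses are not given: they have to be found in the camera images.
- carousel_base: Grey foot of the sample carousel, fixed to the bench, 170 mm across; a flat arm runs from it along its -x axis to the index post. Origin: on the bench, on the upright axle about which the platter turns; z up. Place and yaw differ each time. As a solid it includes platter, bottles and knob.
- post_tip (a point): Top of the steel index post, 14 mm thick, which stands outside the platter on the foot's arm, 170 mm from the axle, 88 mm tall, with a short tongue pointing to the axle.
- carousel (a joint): Angle of the platter (rad), growing anticlockwise from above, no stops, counts on past full turns; 0: knob in line with the index post. Turning parts weigh about 2.4 kg, inertia about 0.022 kg m2 (both 0.5 to 1.5 times that). Little friction: 0.001 N m plus 0.001 N m per rad/s; let go at 1.3 rad/s it loses 0.07 to 0.2 rad/s in the first second. No spring.
- platter (a point): Centre of the platter's top, on the axle: an aluminium disc 270 mm across, its top 36 mm above the bench, that carries five capped amber bottles (42 mm thick, tops 104 mm above the bench), fixed to it 100 mm from the axle at 60, 120, 180, 240 and 300 degrees from the knob, and the knob.
- knob (a point): Centre of the knob: upright, black, round, 30 mm thick, from 128 to 172 mm above the bench (this point at 150 mm), turning freely on a 12 mm steel stem fixed to the platter 100 mm from the axle (so fingers need not turn with the platter). Nothing else on the carousel is higher than 104 mm. Gripped from above.
- park (a point): Point, fixed to the foot, where the knob's centre is when parked: 100 mm from the axle towards the index post, 150 mm above the bench.
- jar: Bystander: amber jar with a black cap, 68 mm thick, 95 mm tall, loose on the bench; origin under its centre. Leave alone.
- dish: Bystander: white porcelain dish, 90 mm across, 35 mm tall, loose on the bench; origin under its centre. Leave alone.
- spatula: Bystander: steel spatula 160 mm long lying loose on the bench; origin at its middle. Leave alone.

How it is judged:
On the way, in this order (a step that is already met when the one before it is completed fails the run):
1. with the carousel coasting by itself at 0.12 rad/s or more, either way, the TCP stays within 18 mm of the knob's centre and nothing of the robot touches the carousel, for 7 s on end ((velocity of joint carousel above 0.12 rad/s or velocity of joint carousel below -0.12 rad/s) and distance between the grasp point and knob below 0.018 m and contact force between each of the fingers, the arm and carousel_base below 0.1 N), for 7 s.
2. the fingers hold the knob at rest within 15 mm of its parking place (contact force between the fingers and carousel_base above 0.5 N and distance between the grasp point and knob below 0.03 m and horizontal distance between knob and park below 0.015 m and velocity of joint carousel between -0.08 and 0.08 rad/s), for 0.2 s.
At the end, for the whole second after the job is handed in: the knob is within 15 mm of its parking place in line with the index post, let go, and the carousel is at rest (under 0.03 rad/s) (horizontal distance between knob and park below 0.015 m and velocity of joint carousel between -0.03 and 0.03 rad/s and contact force between the fingers and carousel_base below 0.1 N); the robot touches nothing.
It fails at once if the carousel turns faster than one turn in two seconds (3.1 rad/s) (velocity of joint carousel above 3.1 rad/s or velocity of joint carousel below -3.1 rad/s).
It fails at once if the jar, the dish or the spatula is moved by more than 20 mm (distance of any of jar, dish, spatula from where it was at the start of the episode above 0.02 m).
It also fails if it takes over 72 s, if anything falls off the work surface, if the arm or the gripper's body presses on something with over 40 N, if the wrist force passes 120 N, or if a joint passes its speed limit or range.

## Working session

There is one attempt and no reset: what is moved stays moved. The work goes in short steps, Python scripts to look and compute and a tool call to move; the robot and the scene stay as the last step left them, time stands still between calls to the robot, and variables do not carry over. Pictures are saved under pics/ and viewed, at most 10 in all, crops included, and the job is handed in when it is done.

Besides the shell and the picture viewer there is one more tool, called after "Call:" by a JSON object that holds its "fn" and its "kwargs", one argument or row to a line. step_arm: Moves the arm, as the interface text tells. Its arguments: {"type":"object","properties":{"deltas":{"type":"string"},"newtons":{"type":"number"}},"required":["deltas"]}

```bash
mkdir -p pics
cat > h.py <<'E'
import numpy as np, cv2
from rig import telemetry, viewer, workorder
def ray(c,p):
    R=cv2.Rodrigues(np.array(c["rvec"],float))[0]; t=np.array(c["tvec"],float).ravel()
    K=np.array(c["K"]); d=R.T@np.linalg.inv(K)@np.array([p[1],p[0],1.]); return -R.T@t,d
def at(c,p,z):
    o,d=ray(c,p); return (o+d*(z-o[2])/d[2])[:2]
def look(names,cam):
    c=viewer.capture(cam); r={}
    for n,z in names:
        l=viewer.spot_point(n,cam)
        r[n]=[(np.round(at(c,x["point"],z),4),round(x["score"],2),np.round(x["point"])) for x in l[:2]]
    return c,r
E
python3 - <<'E'
from h import *
s=telemetry.get_state(); print({k:np.round(v,3) for k,v in s.items()})
N=[("knob",.15),("post_tip",.088),("platter",.036),("carousel_base",0),("park",.15),("jar",0),("dish",0),("spatula",0)]
for cam in("top","scene"):
    c,r=look(N,cam); cv2.imwrite(f"pics/{cam}0.png",c["img"][:,:,::-1])
    print(cam, np.round(ray(c,(240,320)),2).tolist())
    for k,v in r.items(): print(k,v)
print(telemetry.get_state()["time_s"])
E
```

```text
{'time_s': np.float64(0.0), 'q': array([-1.445,  0.343,  1.525,  0.   ,  1.275, -0.146]), 'qd': array([ 0.003,  0.001,  0.001, -0.001, -0.001,  0.001]), 'effort': array([-0.0000e+00, -4.3367e+01, -2.4601e+01, -0.0000e+00,  8.0000e-03,
       -0.0000e+00]), 'tool_pos': array([ 0.141, -0.505,  0.249]), 'eef_rot': array([-0.001,  0.991,  0.135,  0.   ]), 'ft_force': array([-0.394,  0.442, -0.635]), 'moment': array([-0.029, -0.009, -0.023]), 'finger_force': np.float64(0.0), 'gripper_width': np.float64(0.086)}
top [[0.41, -0.0, 1.32], [0.07, -0.02, -1.0]]
knob [(array([0.6396, 0.0718]), 0.72, array([175., 277.]))]
post_tip [(array([0.46  , 0.1658]), 0.79, array([256., 240.]))]
platter [(array([0.5609, 0.0371]), 0.93, array([215., 295.]))]
carousel_base [(array([0.5584, 0.03  ]), 0.88, array([218., 298.]))]
park [(array([0.5063, 0.1206]), 0.61, array([234., 256.]))]
jar [(array([ 0.4215, -0.3966]), 0.94, array([269., 469.]))]
dish [(array([0.4923, 0.3888]), 0.75, array([246., 156.]))]
spatula [(array([ 0.5786, -0.3626]), 0.81, array([207., 454.]))]
scene [[1.14, -0.17, 0.92], [-0.62, 0.18, -0.76]]
knob [(array([0.6431, 0.0767]), 0.79, array([279., 369.]))]
post_tip [(array([0.465 , 0.1736]), 0.78, array([226., 380.]))]
platter [(array([0.5496, 0.0277]), 0.59, array([281., 332.])), (array([0.5828, 0.0202]), 0.26, array([293., 333.]))]
carousel_base [(array([0.5498, 0.0263]), 0.93, array([290., 331.]))]
park [(array([0.4955, 0.1138]), 0.95, array([223., 362.]))]
jar [(array([ 0.4188, -0.398 ]), 0.95, array([288., 144.])), (array([0.3909, 0.2015]), 0.49, array([226., 376.]))]
dish [(array([0.4925, 0.3796]), 0.56, array([240., 455.]))]
spatula [(array([ 0.5667, -0.3716]), 0.88, array([339., 160.])), (array([0.5499, 0.0246]), 0.51, array([290., 330.]))]
0.9
```

View pics/top0.png

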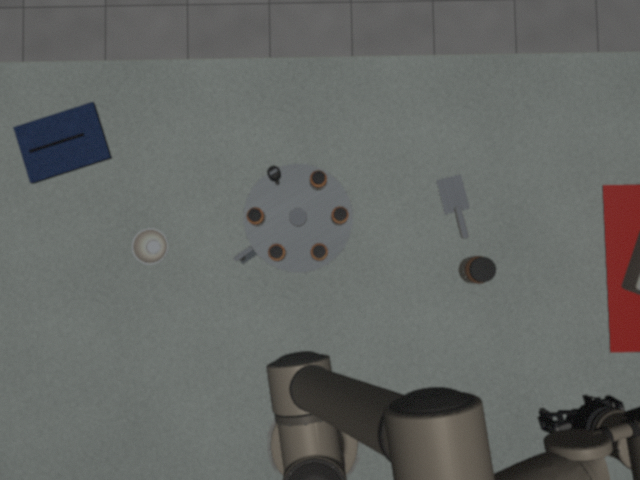

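View pics/scene0.png

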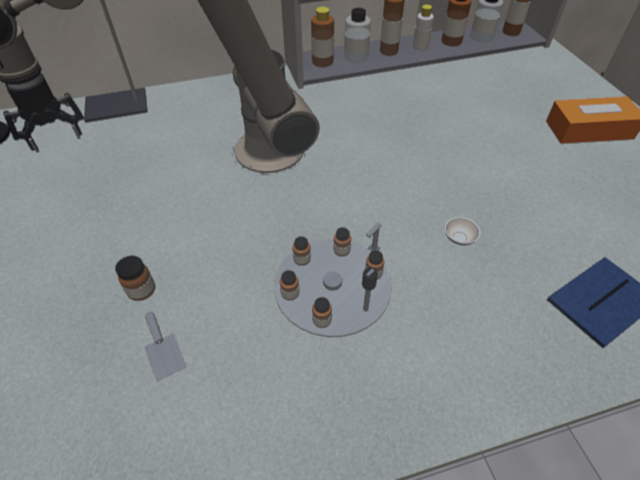

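Top view: platter centred near (298,217), knob at (274,173), index post at (246,255). Jar, dish and spatula are well clear of it. The scene view agrees. Next I'll refine the axle and angle from the bottle caps in both cameras.

```bash
cat >> h.py <<'E'
from scipy.optimize import least_squares
def dark(img):
    g=img.astype(int).max(2); m=(g<75).astype(np.uint8)
    n,l,s,c=cv2.connectedComponentsWithStats(m)
    return [(c[i],s[i,4]) for i in range(1,n) if 25<s[i,4]<600]
def proj(c,P):
    return cv2.projectPoints(np.array(P,float).reshape(-1,1,3),np.array(c["rvec"],float),np.array(c["tvec"],float),np.array(c["K"],float),None)[0].reshape(-1,2)
def pts(ax,ay,th,z=.097):
    a=th+np.radians([60,120,180,240,300]); return np.c_[ax+.1*np.cos(a),ay+.1*np.sin(a),np.full(5,z)]
def blobfit(cams,x0,free=True,gate=14,z=.097):
    # world angle of knob about the axle; nearest dark blob to each predicted cap
    B=[np.array([b[0] for b in dark(c["img"])]) for c in cams]
    x=np.array(x0,float)
    for _ in range(4):
        pr=[]
        for c,b in zip(cams,B):
            p=proj(c,pts(*x,z)); d=np.linalg.norm(p[:,None]-b[None],axis=2); j=d.argmin(1)
            pr.append((c,[i for i in range(5) if d[i,j[i]]<gate],b[j]))
        def f(v):
            y=v if free else np.r_[x0[:2],v]
            return np.concatenate([(proj(c,pts(*y,z))-b)[k].ravel() for c,k,b in pr])
        r=least_squares(f,x if free else x[2:],loss="soft_l1"); x=r.x if free else np.r_[x0[:2],r.x]
    return x,np.sqrt(np.mean(r.fun**2)),[len(k) for _,k,_ in pr]
E
python3 - <<'E'
from h import *
T=viewer.capture("top");S=viewer.capture("scene")
for z in(.09,.097,.104):
  for nm,cs in(("T",[T]),("S",[S]),("TS",[T,S])):
    x,e,k=blobfit(cs,[.556,.03,.48],z=z); print(z,nm,np.round(x,4),round(e,2),k)
print([(np.round(b[0]),b[1]) for b in dark(T["img"])][:14])
kb=[b[0] for b in dark(T["img"]) if np.hypot(*(b[0]-[274,173]))<8]; print(kb)
for p in kb: print(at(T,p[::-1],.16))
pt=np.array([at(T,(256,240),.088),at(S,(226,380),.088)]); print(pt)
E
```

```text
0.09 T [0.557  0.0305 0.5154] 0.26 [5]
0.09 S [0.5515 0.0287 0.5159] 0.2 [5]
0.09 TS [0.5545 0.0294 0.5142] 0.87 [5, 5]
0.097 T [0.5563 0.0304 0.5154] 0.1 [5]
0.097 S [0.5565 0.0272 0.5164] 0.08 [5]
0.097 TS [0.5563 0.0287 0.516 ] 0.51 [5, 5]
0.104 T [0.5555 0.0303 0.5154] 0.11 [5]
0.104 S [0.5615 0.0257 0.5169] 0.29 [5]
0.104 TS [0.5571 0.0282 0.5162] 1.11 [5, 5]
[(array([274., 174.]), np.int32(161)), (array([318., 177.]), np.int32(142)), (array([340., 214.]), np.int32(136)), (array([254., 215.]), np.int32(139)), (array([633., 270.]), np.int32(521)), (array([276., 251.]), np.int32(135)), (array([319., 251.]), np.int32(128))]
[array([274.13664596, 174.1242236 ])]
[0.63885503 0.07818286]
[[0.46090465 0.16579646]
 [0.4649671  0.17460992]]
```

Call:
{"fn": "step_arm", "kwargs": {
  "deltas": "3 -2 0 0 0 0.05 1; 8 -5.3 0 0 0 0.12 1; 13.5 -9 0 0 0 0.19 1; 19 -12.7 0 0 0 0.25 1; 24 -16 0 0 0 0.27 1",
  "newtons": 30
}}

```text
time_s: 1.62
tool_pos: [0.327, -0.2894, 0.2503]
eef_rot: [0.0, 1.0, 0.0, 0.0]
ft_force: [1.0, -0.4, 0.4]
gripper_width: 0.0853
finger_force: 0.0
```

Call:
{"fn": "step_arm", "kwargs": {
  "deltas": "3.3 -3.8 0 0 0 0 1; 7 -8.2 0 0 0 0 1; 11 -12.8 0 0 0 0 1; 15 -17.4 0 0 0 0 1; 19 -22 0 0 0 0 1"
}}

```text
time_s: 2.25
tool_pos: [0.5167, -0.0689, 0.2502]
eef_rot: [0.0, 1.0, 0.001, 0.0]
ft_force: [0.7, -1.0, 0.3]
gripper_width: 0.0854
finger_force: 0.0
```

Call:
{"fn": "step_arm", "kwargs": {
  "deltas": "4 -4.6 0 0 0 0 1; 8 -9.2 0 0 0 0 1; 11 -13 0 0 0 0 1; 12.4 -14.6 2 0 0 0 1; 12.4 -14.6 4 0 0 0 1"
}}

```text
time_s: 2.88
tool_pos: [0.64, 0.0774, 0.2089]
eef_rot: [-0.0, 1.0, 0.002, 0.0]
ft_force: [-0.8, -0.1, -0.7]
gripper_width: 0.0857
finger_force: 0.0
```

Call:
{"fn": "step_arm", "kwargs": {
  "deltas": "0 0 2.5 0 0 0 1; 0 0 5 0 0 0 1; 0 0 6 0 0 0 1; 0 0 6 0 0 0 1; 0 0 6 0 0 0 1"
}}

```text
time_s: 3.5
tool_pos: [0.6399, 0.0756, 0.1512]
eef_rot: [0.0, 1.0, 0.001, 0.001]
ft_force: [1.1, -0.0, -0.1]
gripper_width: 0.0854
finger_force: 0.0
```

Run:
```python
from h import *
T=viewer.capture("top");S=viewer.capture("scene")
for cs in([T],[S],[T,S]): print(blobfit(cs,[.5563,.029,.516]))
s=telemetry.get_state(); print(np.round(s["tool_pos"],4),s["eef_rot"],s["ft_force"],s["time_s"])
q=proj(S,[[.6433,.0783,.15]])[0]; print(q)
x,y=q.astype(int); im=cv2.resize(S["img"][y-90:y+90,x-120:x+120,::-1],None,fx=3,fy=3); cv2.imwrite("pics/a.png",im)
```

```text
(array([0.55635241, 0.03036907, 0.5145535 ]), np.float64(0.07632914192001788), [3])
(array([0.55653033, 0.0271951 , 0.51482523]), np.float64(0.06642455233123347), [4])
(array([0.55626713, 0.02839168, 0.51684673]), np.float64(0.488539041423567), [3, 4])
[0.6399 0.0756 0.1512] [5.25950333e-05 9.99999027e-01 8.92652520e-04 1.07079199e-03] [ 0.6478543  -0.76697442 -0.27103753] 3.6
[369.90384597 278.70265326]
```

View pics/a.png

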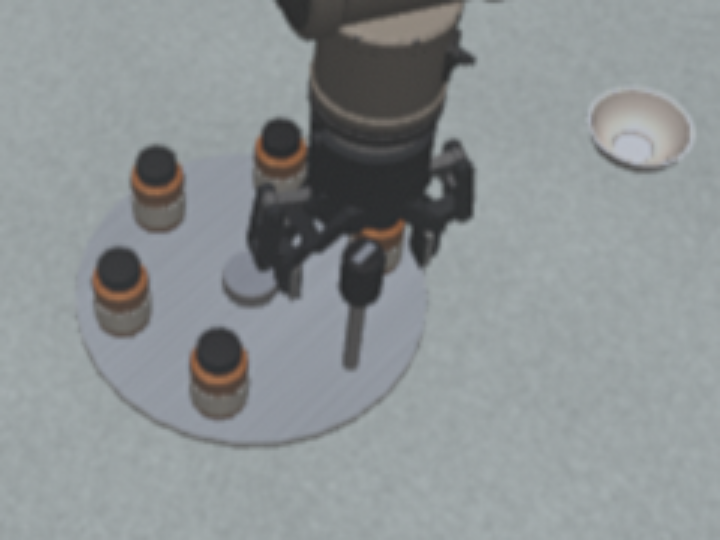

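Scene crop: the open fingers, tips at (290,295) and (425,260), straddle the knob at (360,268). The arm is a few mm short, so I'll centre it and close.

Call:
{"fn": "step_arm", "kwargs": {
  "deltas": "0.3 -0.2 0.1 0 0 0 1; 0.3 -0.2 0.1 0 0 0 0; 0.3 -0.2 0.1 0 0 0 -1; 0.3 -0.2 0.1 0 0 0 -1; 0.3 -0.2 0.1 0 0 0 -1",
  "newtons": 25
}}

```text
time_s: 4.22
tool_pos: [0.6426, 0.0777, 0.1492]
eef_rot: [0.0, 1.0, 0.001, 0.001]
ft_force: [0.9, 0.3, 0.3]
gripper_width: 0.0297
finger_force: 26.4
```

```bash
cat >> h.py <<'E'
def rows(phis,cmd,C,r=.1,fing=None,lead=0):
    "rows in aligned tool axes (x=X, y=-Y, z=-Z), cm; cmd = commanded xyz in the measured frame"
    out=[]
    for p in phis:
        d=np.array([C[0]+r*np.cos(p),C[1]+r*np.sin(p)])-cmd[:2]
        out.append("%.1f %.1f 0 0 0 0"%(100*d[0],-100*d[1]))
    return "; ".join(out)
E
python3 - <<'E'
from h import *
S=viewer.capture("scene"); T=viewer.capture("top")
for cs in([T],[S],[T,S]): print(blobfit(cs,[.5563,.029,.516],free=False))
s=telemetry.get_state(); print({k:np.round(v,4) for k,v in s.items()})
E
```

```text
(array([0.5563    , 0.029     , 0.50284651]), np.float64(0.3957393138255428), [3])
(array([0.5563    , 0.029     , 0.51077756]), np.float64(0.6737254775252238), [4])
(array([0.5563    , 0.029     , 0.50661944]), np.float64(0.5740840137941102), [3, 4])
{'time_s': np.float64(4.325), 'q': array([1.9000e-03, 6.4940e-01, 1.2955e+00, 1.0000e-04, 1.1956e+00,
       1.5710e+00]), 'qd': array([ 0.    ,  0.0021, -0.0011, -0.0009, -0.0006, -0.0006]), 'effort': array([-4.36100e-01, -5.66504e+01, -2.26259e+01, -2.38200e-01,
        4.21500e-01,  2.00000e-03]), 'tool_pos': array([0.6426, 0.0777, 0.1493]), 'eef_rot': array([-1.e-04,  1.e+00,  9.e-04,  5.e-04]), 'ft_force': array([1.1479, 0.4756, 1.1167]), 'moment': array([ 0.145 , -0.2073,  0.0698]), 'finger_force': np.float64(26.3902), 'gripper_width': np.float64(0.0296)}
```

Run:
```python
from h import *
inc=[.02,.04,.06,.08,.10,.12,.14,.16,.17,.17]+[.17]*10
p=.507+np.cumsum(inc); C=(.5563,.029); cmd=np.array([.6429,.0776])
for k in range(4):
    print(rows(p[5*k:5*k+5],cmd,C)); cmd=np.array([C[0]+.1*np.cos(p[5*k+4]),C[1]+.1*np.sin(p[5*k+4])]); print(p[5*k+4],cmd)
```

```text
-0.0 -0.2 0 0 0 0; -0.2 -0.5 0 0 0 0; -0.6 -1.0 0 0 0 0; -1.1 -1.6 0 0 0 0; -1.7 -2.4 0 0 0 0
0.807 [0.62546682 0.10122154]
-0.9 -0.8 0 0 0 0; -2.1 -1.5 0 0 0 0; -3.5 -2.2 0 0 0 0; -5.2 -2.6 0 0 0 0; -6.9 -2.8 0 0 0 0
1.5670000000000002 [0.55667963 0.12899928]
-1.7 0.1 0 0 0 0; -3.3 0.6 0 0 0 0; -4.9 1.3 0 0 0 0; -6.3 2.2 0 0 0 0; -7.5 3.4 0 0 0 0
2.417 [0.48142305 0.09528305]
-1.0 1.4 0 0 0 0; -1.8 2.9 0 0 0 0; -2.3 4.5 0 0 0 0; -2.5 6.2 0 0 0 0; -2.4 7.9 0 0 0 0
3.2669999999999995 [0.45708532 0.01649211]
```

Call:
{"fn": "step_arm", "kwargs": {
  "deltas": "0 -0.2 0 0 0 0 -1; -0.2 -0.5 0 0 0 0 -1; -0.6 -1 0 0 0 0 -1; -1.1 -1.6 0 0 0 0 -1; -1.7 -2.4 0 0 0 0 -1"
}}

```text
time_s: 4.95
tool_pos: [0.6244, 0.1017, 0.1492]
eef_rot: [0.001, 1.0, 0.001, -0.0]
ft_force: [-5.2, -4.7, 7.7]
gripper_width: 0.0294
finger_force: 26.9
```

Call:
{"fn": "step_arm", "kwargs": {
  "deltas": "-0.9 -0.8 0 0 0 0 -1; -2.1 -1.5 0 0 0 0 -1; -3.5 -2.2 0 0 0 0 -1; -5.2 -2.6 0 0 0 0 -1; -6.9 -2.8 0 0 0 0 -1"
}}

```text
time_s: 5.58
tool_pos: [0.5554, 0.1296, 0.1492]
eef_rot: [0.001, 1.0, 0.001, 0.0]
ft_force: [0.2, -6.8, 4.4]
gripper_width: 0.0291
finger_force: 26.9
```

Call:
{"fn": "step_arm", "kwargs": {
  "deltas": "-1.7 0.2 0 0 0 0 -1; -3.3 0.6 0 0 0 0 -1; -4.9 1.3 0 0 0 0 1; -6.3 2.3 0 0 0 0 1; -7.5 3.5 0 0 0 0 1"
}}

```text
time_s: 6.2
tool_pos: [0.4799, 0.0948, 0.1485]
eef_rot: [-0.0, 1.0, 0.001, -0.001]
ft_force: [-0.2, 0.6, 0.7]
gripper_width: 0.0816
finger_force: 0.0
```

```bash
cat >> h.py <<'E'
def angle(g,cams=("scene","top"),C=(.5563,.029)):
    o=[]
    for n in cams:
        t=telemetry.get_state()["time_s"]; c=viewer.capture(n)
        Cc=(.5564,.0304) if n=="top" else (.5565,.0272)
        x,e,k=blobfit([c],[*Cc,g],free=False,gate=9); o.append((round(t,3),round(x[2],4),round(e,2),k))
    return o
E
python3 - <<'E'
from h import *
s=telemetry.get_state();print(s["time_s"],s["tool_pos"],s["gripper_width"])
for g in(2.3,2.42,2.5): 
    print(angle(g,("scene","top") if g==2.42 else ("scene",)))
E
```

```text
6.2 [0.47986564 0.09476293 0.14846618] 0.08160455324251854
[(6.2, np.float64(2.3897), np.float64(0.04), [5])]
[(6.25, np.float64(2.4529), np.float64(0.08), [5]), (6.3, np.float64(2.5166), np.float64(0.12), [4])]
[(6.35, np.float64(2.582), np.float64(0.03), [5])]
```

```bash
cat >> h.py <<'E'
def plan(t,phi,w,dec,cmd,n=2,lead=.03,C=(.5563,.029)):
    cmd=np.array(cmd,float)
    for k in range(n):
        out=[]
        for i in range(5):
            dt=(5*k+i+1)/8; p=phi+w*dt-dec*dt*dt/2+lead
            d=np.round(100*(np.array([C[0]+.1*np.cos(p),C[1]+.1*np.sin(p)])-cmd),1); out.append("%.1f %.1f 0 0 0 0 1"%(d[0],-d[1]))
        cmd=cmd+d/100; print("; ".join(out)); print("  end",round(t+dt,3),np.round(cmd,4),"phi",round(p-lead,3),"w",round(w-dec*dt,3))
E
python3 - <<'E'
from h import *
print(telemetry.get_state()["time_s"])
plan(6.40,2.646,1.275,.08,(.4819,.0946))
E
```

```text
6.4
-2.1 3.5 0 0 0 0 1; -2.4 5.1 0 0 0 0 1; -2.6 6.6 0 0 0 0 1; -2.4 8.2 0 0 0 0 1; -2.1 9.7 0 0 0 0 1
  end 7.025 [ 0.4609 -0.0024] phi 3.427 w 1.225
0.6 1.4 0 0 0 0 1; 1.4 2.7 0 0 0 0 1; 2.4 3.8 0 0 0 0 1; 3.5 4.8 0 0 0 0 1; 4.7 5.6 0 0 0 0 1
  end 7.65 [ 0.5079 -0.0584] phi 4.177 w 1.175
```

Call:
{"fn": "step_arm", "kwargs": {
  "deltas": "-2.1 3.5 0 0 0 0 1; -2.4 5.1 0 0 0 0 1; -2.6 6.6 0 0 0 0 1; -2.4 8.2 0 0 0 0 1; -2.1 9.7 0 0 0 0 1"
}}

```text
time_s: 7.02
tool_pos: [0.4611, -0.0036, 0.149]
eef_rot: [0.0, 1.0, 0.001, 0.0]
ft_force: [-0.2, 0.0, 0.4]
gripper_width: 0.0853
finger_force: 0.0
```

Call:
{"fn": "step_arm", "kwargs": {
  "deltas": "0.6 1.4 0 0 0 0 1; 1.4 2.7 0 0 0 0 1; 2.4 3.8 0 0 0 0 1; 3.5 4.8 0 0 0 0 1; 4.7 5.6 0 0 0 0 1"
}}

```text
time_s: 7.65
tool_pos: [0.5084, -0.0592, 0.1489]
eef_rot: [0.0, 1.0, 0.001, 0.0]
ft_force: [-0.2, -0.7, -0.4]
gripper_width: 0.0855
finger_force: 0.0
```

Run:
```python
from h import *
o=angle(4.18,("scene",)); print(o); t,p=o[0][:2]
s=telemetry.get_state();print(s["time_s"],s["tool_pos"])
w=(p-2.3897)/(t-6.2); print(w)   # mean speed at mid time
dec=.1; w1=w-dec*(t+.05-(t+6.2)/2)
plan(t+.05,p+.05*w1,w1,dec,(.5079,-.0584))
```

```text
[(7.65, np.float64(4.1529), np.float64(0.06), [4])]
7.7 [ 0.50992782 -0.06011425  0.14905959]
1.2159999999999997
1.6 0.7 0 0 0 0 1; 2.9 1.1 0 0 0 0 1; 4.3 1.2 0 0 0 0 1; 5.7 1.2 0 0 0 0 1; 7.0 1.0 0 0 0 0 1
  end 8.325 [ 0.5779 -0.0684] phi 4.902 w 1.076
1.3 -0.4 0 0 0 0 1; 2.5 -0.9 0 0 0 0 1; 3.6 -1.6 0 0 0 0 1; 4.6 -2.4 0 0 0 0 1; 5.5 -3.3 0 0 0 0 1
  end 8.95 [ 0.6329 -0.0354] phi 5.555 w 1.013
```

Call:
{"fn": "step_arm", "kwargs": {
  "deltas": "1.6 0.7 0 0 0 0 1; 2.9 1.1 0 0 0 0 1; 4.3 1.2 0 0 0 0 1; 5.7 1.2 0 0 0 0 1; 7.0 1.0 0 0 0 0 1"
}}

```text
time_s: 8.32
tool_pos: [0.5782, -0.0684, 0.1488]
eef_rot: [-0.0, 1.0, 0.001, -0.0]
ft_force: [-0.4, 0.4, -0.2]
gripper_width: 0.0851
finger_force: 0.0
```

Call:
{"fn": "step_arm", "kwargs": {
  "deltas": "1.3 -0.4 0 0 0 0 1; 2.5 -0.9 0 0 0 0 1; 3.6 -1.6 0 0 0 0 1; 4.6 -2.4 0 0 0 0 1; 5.5 -3.3 0 0 0 0 1"
}}

```text
time_s: 8.95
tool_pos: [0.633, -0.0347, 0.1489]
eef_rot: [0.0, 1.0, 0.001, -0.0]
ft_force: [0.5, 0.3, 0.7]
gripper_width: 0.0858
finger_force: 0.0
```

Run:
```python
from h import *
o=angle(5.555,("scene",)); print(o); t,p=o[0][:2]
s=telemetry.get_state();print(s["time_s"],s["tool_pos"])
c=np.polyfit(np.array([6.2,6.25,6.3,6.35,7.65,t])-t-.05,[2.3897,2.4529,2.5166,2.582,4.1529,p],2); print(c)
plan(t+.05,c[2],c[1],-2*c[0],(.6329,-.0354))
```

```text
[(8.95, np.float64(5.5869), np.float64(0.09), [3])]
9.0 [ 0.63387847 -0.03356017  0.1489423 ]
[-0.04113081  1.04528458  5.63921099]
1.2 -1.8 0 0 0 0 1; 1.7 -3.0 0 0 0 0 1; 2.1 -4.2 0 0 0 0 1; 2.3 -5.4 0 0 0 0 1; 2.3 -6.7 0 0 0 0 1
  end 9.625 [0.6559 0.0316] phi 6.276 w 0.994
-0.1 -1.2 0 0 0 0 1; -0.3 -2.4 0 0 0 0 1; -0.7 -3.5 0 0 0 0 1; -1.2 -4.6 0 0 0 0 1; -1.9 -5.6 0 0 0 0 1
  end 10.25 [0.6369 0.0876] phi 6.882 w 0.942
```

Call:
{"fn": "step_arm", "kwargs": {
  "deltas": "1.2 -1.8 0 0 0 0 1; 1.7 -3.0 0 0 0 0 1; 2.1 -4.2 0 0 0 0 1; 2.3 -5.4 0 0 0 0 1; 2.3 -6.7 0 0 0 0 1"
}}

```text
time_s: 9.62
tool_pos: [0.6553, 0.0324, 0.149]
eef_rot: [0.0, 1.0, 0.001, -0.0]
ft_force: [0.7, 0.1, 0.2]
gripper_width: 0.0855
finger_force: 0.0
```

Call:
{"fn": "step_arm", "kwargs": {
  "deltas": "-0.1 -1.2 0 0 0 0 1; -0.3 -2.4 0 0 0 0 1; -0.7 -3.5 0 0 0 0 1; -1.2 -4.6 0 0 0 0 1; -1.9 -5.6 0 0 0 0 1"
}}

```text
time_s: 10.25
tool_pos: [0.6358, 0.0883, 0.149]
eef_rot: [0.0, 1.0, 0.001, 0.0]
ft_force: [0.3, 1.1, -0.3]
gripper_width: 0.0856
finger_force: 0.0
```

Run:
```python
from h import *
o=angle(6.882,("scene",)); print(o); t,p=o[0][:2]
s=telemetry.get_state();print(s["time_s"],s["tool_pos"])
c=np.polyfit(np.array([6.2,6.25,6.3,6.35,7.65,8.95,t])-t-.05,[2.3897,2.4529,2.5166,2.582,4.1529,5.5869,p],2); print(c)
plan(t+.05,c[2],c[1],-2*c[0],(.6369,.0876))
```

```text
[(10.25, np.float64(6.8898), np.float64(0.08), [4])]
10.3 [0.63488242 0.08955619 0.14898686]
[-0.04000253  0.94487895  6.93668529]
-1.1 -1.3 0 0 0 0 1; -2.0 -2.1 0 0 0 0 1; -2.9 -2.7 0 0 0 0 1; -3.9 -3.3 0 0 0 0 1; -5.0 -3.7 0 0 0 0 1
  end 10.925 [0.5869 0.1246] phi 7.512 w 0.895
-1.1 -0.2 0 0 0 0 1; -2.1 -0.4 0 0 0 0 1; -3.2 -0.4 0 0 0 0 1; -4.3 -0.4 0 0 0 0 1; -5.4 -0.2 0 0 0 0 1
  end 11.55 [0.5329 0.1266] phi 8.055 w 0.845
```

Call:
{"fn": "step_arm", "kwargs": {
  "deltas": "-1.1 -1.3 0 0 0 0 1; -2.0 -2.1 0 0 0 0 1; -2.9 -2.7 0 0 0 0 1; -3.9 -3.3 0 0 0 0 1; -5.0 -3.7 0 0 0 0 1"
}}

```text
time_s: 10.92
tool_pos: [0.5855, 0.1248, 0.149]
eef_rot: [0.0, 1.0, 0.001, 0.0]
ft_force: [0.4, 0.4, 0.6]
gripper_width: 0.0855
finger_force: 0.0
```

Call:
{"fn": "step_arm", "kwargs": {
  "deltas": "-1.1 -0.2 0 0 0 0 1; -2.1 -0.4 0 0 0 0 1; -3.2 -0.4 0 0 0 0 1; -4.3 -0.4 0 0 0 0 1; -5.4 -0.2 0 0 0 0 1"
}}

```text
time_s: 11.55
tool_pos: [0.5315, 0.1263, 0.149]
eef_rot: [0.0, 1.0, 0.001, 0.0]
ft_force: [0.4, 0.4, 0.0]
gripper_width: 0.0855
finger_force: 0.0
```

Run:
```python
from h import *
o=angle(8.055,("scene",)); print(o); t,p=o[0][:2]
s=telemetry.get_state();print(s["time_s"],s["tool_pos"])
c=np.polyfit(np.array([6.2,6.25,6.3,6.35,7.65,8.95,10.25,t])-t-.05,[2.3897,2.4529,2.5166,2.582,4.1529,5.5869,6.8898,p],2); print(c)
plan(t+.05,c[2],c[1],-2*c[0],(.5329,.1266),3)
```

```text
[(11.55, np.float64(8.0648), np.float64(0.07), [5])]
11.6 [0.53012672 0.12613376 0.14887684]
[-0.03927846  0.84630441  8.10602871]
-1.4 0.5 0 0 0 0 1; -2.4 0.9 0 0 0 0 1; -3.3 1.5 0 0 0 0 1; -4.1 2.1 0 0 0 0 1; -4.8 2.8 0 0 0 0 1
  end 12.225 [0.4849 0.0986] phi 8.62 w 0.797
-0.7 0.7 0 0 0 0 1; -1.2 1.5 0 0 0 0 1; -1.7 2.3 0 0 0 0 1; -2.1 3.2 0 0 0 0 1; -2.4 4.1 0 0 0 0 1
  end 12.85 [0.4609 0.0576] phi 9.103 w 0.748
-0.3 0.9 0 0 0 0 1; -0.4 1.8 0 0 0 0 1; -0.5 2.7 0 0 0 0 1; -0.4 3.6 0 0 0 0 1; -0.3 4.5 0 0 0 0 1
  end 13.475 [0.4579 0.0126] phi 9.555 w 0.699
```

Call:
{"fn": "step_arm", "kwargs": {
  "deltas": "-1.4 0.5 0 0 0 0 1; -2.4 0.9 0 0 0 0 1; -3.3 1.5 0 0 0 0 1; -4.1 2.1 0 0 0 0 1; -4.8 2.8 0 0 0 0 1"
}}

```text
time_s: 12.22
tool_pos: [0.4838, 0.0979, 0.149]
eef_rot: [0.0, 1.0, 0.001, 0.0]
ft_force: [1.4, 0.6, -0.4]
gripper_width: 0.0853
finger_force: 0.0
```

Call:
{"fn": "step_arm", "kwargs": {
  "deltas": "-0.7 0.7 0 0 0 0 1; -1.2 1.5 0 0 0 0 1; -1.7 2.3 0 0 0 0 1; -2.1 3.2 0 0 0 0 1; -2.4 4.1 0 0 0 0 1"
}}

```text
time_s: 12.85
tool_pos: [0.4601, 0.0566, 0.149]
eef_rot: [0.0, 1.0, 0.001, 0.0]
ft_force: [0.4, 0.1, -0.6]
gripper_width: 0.085
finger_force: 0.0
```

Call:
{"fn": "step_arm", "kwargs": {
  "deltas": "-0.3 0.9 0 0 0 0 1; -0.4 1.8 0 0 0 0 1; -0.5 2.7 0 0 0 0 1; -0.4 3.6 0 0 0 0 1; -0.3 4.5 0 0 0 0 1"
}}

```text
time_s: 13.48
tool_pos: [0.4576, 0.0117, 0.149]
eef_rot: [0.0, 1.0, 0.001, 0.0]
ft_force: [-0.9, 0.2, -0.6]
gripper_width: 0.0856
finger_force: 0.0
```

Run:
```python
from h import *
o=angle(9.555,("scene",)); print(o); t,p=o[0][:2]
s=telemetry.get_state();print(s["time_s"],s["tool_pos"])
c=np.polyfit(np.array([6.2,6.25,6.3,6.35,7.65,8.95,10.25,11.55,t])-t-.05,[2.3897,2.4529,2.5166,2.582,4.1529,5.5869,6.8898,8.0648,p],2); print(c)
plan(t+.05,c[2],c[1],-2*c[0],(.4579,.0126),5)
```

```text
[(13.475, np.float64(9.5854), np.float64(0.08), [5])]
13.525 [0.45779596 0.01085391 0.14898891]
[-0.03807295  0.70753028  9.6173619 ]
0.3 1.4 0 0 0 0 1; 0.6 2.2 0 0 0 0 1; 1.0 3.0 0 0 0 0 1; 1.4 3.7 0 0 0 0 1; 1.9 4.4 0 0 0 0 1
  end 14.15 [ 0.4769 -0.0314] phi 10.045 w 0.66
0.5 0.6 0 0 0 0 1; 1.1 1.2 0 0 0 0 1; 1.7 1.7 0 0 0 0 1; 2.3 2.2 0 0 0 0 1; 2.9 2.6 0 0 0 0 1
  end 14.775 [ 0.5059 -0.0574] phi 10.442 w 0.612
0.7 0.4 0 0 0 0 1; 1.4 0.7 0 0 0 0 1; 2.1 0.9 0 0 0 0 1; 2.8 1.1 0 0 0 0 1; 3.5 1.2 0 0 0 0 1
  end 15.4 [ 0.5409 -0.0694] phi 10.81 w 0.565
0.7 0.1 0 0 0 0 1; 1.4 0.2 0 0 0 0 1; 2.0 0.1 0 0 0 0 1; 2.7 0.1 0 0 0 0 1; 3.4 -0.0 0 0 0 0 1
  end 16.025 [ 0.5749 -0.0694] phi 11.148 w 0.517
0.6 -0.1 0 0 0 0 1; 1.2 -0.3 0 0 0 0 1; 1.8 -0.5 0 0 0 0 1; 2.3 -0.8 0 0 0 0 1; 2.9 -1.0 0 0 0 0 1
  end 16.65 [ 0.6039 -0.0594] phi 11.457 w 0.47
```

Call:
{"fn": "step_arm", "kwargs": {
  "deltas": "0.3 1.4 0 0 0 0 1; 0.6 2.2 0 0 0 0 1; 1.0 3.0 0 0 0 0 1; 1.4 3.7 0 0 0 0 1; 1.9 4.4 0 0 0 0 1"
}}

```text
time_s: 14.15
tool_pos: [0.4768, -0.0321, 0.149]
eef_rot: [0.0, 1.0, 0.001, -0.0]
ft_force: [0.7, 0.1, 0.4]
gripper_width: 0.0854
finger_force: 0.0
```

Call:
{"fn": "step_arm", "kwargs": {
  "deltas": "0.5 0.6 0 0 0 0 1; 1.1 1.2 0 0 0 0 1; 1.7 1.7 0 0 0 0 1; 2.3 2.2 0 0 0 0 1; 2.9 2.6 0 0 0 0 1"
}}

```text
time_s: 14.78
tool_pos: [0.5059, -0.0579, 0.149]
eef_rot: [0.0, 1.0, 0.001, -0.0]
ft_force: [0.5, 0.1, -0.5]
gripper_width: 0.0855
finger_force: 0.0
```

Call:
{"fn": "step_arm", "kwargs": {
  "deltas": "0.7 0.4 0 0 0 0 1; 1.4 0.7 0 0 0 0 1; 2.1 0.9 0 0 0 0 1; 2.8 1.1 0 0 0 0 1; 3.5 1.2 0 0 0 0 1"
}}

```text
time_s: 15.4
tool_pos: [0.541, -0.0696, 0.149]
eef_rot: [0.0, 1.0, 0.001, -0.0]
ft_force: [0.2, -0.9, -0.4]
gripper_width: 0.0851
finger_force: 0.0
```

Run:
```python
from h import *
t=telemetry.get_state()["time_s"]; S=viewer.capture("scene")
x,e,k=blobfit([S],[.5565,.0272,10.81],free=False,gate=9); p=x[2]; print(t,p,e,k)
l=viewer.spot_point("post_tip","scene")[0]; q=at(S,l["point"],.088)-[.5565,.0272]; print("post",l,np.arctan2(q[1],q[0]),np.hypot(*q))
T=viewer.capture("top"); l=viewer.spot_point("post_tip","top")[0]; q=at(T,l["point"],.088)-[.5564,.0304]; print("post",l,np.arctan2(q[1],q[0]),np.hypot(*q))
x2,e,k=blobfit([T],[.5564,.0304,p+.05],free=False,gate=9); print(x2,e,k)
s=telemetry.get_state();t2=s["time_s"];print(t2,s["tool_pos"])
plan(t2,p+.55*(t2-t),.55,.075,(.5409,-.0694),2,lead=0)
q=proj(S,[[.463,.170,.06]])[0].astype(int); a=cv2.resize(S["img"][q[1]-40:q[1]+40,q[0]-50:q[0]+50,::-1],None,fx=4,fy=4)
q=proj(T,[[.463,.170,.06]])[0].astype(int); b=cv2.resize(T["img"][q[1]-40:q[1]+40,q[0]-50:q[0]+50,::-1],None,fx=4,fy=4)
cv2.imwrite("pics/b.png",np.hstack([a,b])); print(q)
```

```text
15.4 10.860114369780026 0.08613493855606033 [4]
post {'point': [226.5, 377.3], 'score': 0.66} 2.1494096981713287 0.16800637907261431
post {'point': [259.4, 236.9], 'score': 0.71} 2.1974151106560265 0.17622370467040918
[ 0.5564      0.0304     10.92248361] 0.13590295798804916 [3]
15.6 [ 0.54047341 -0.06946729  0.14886133]
2.0 0.2 0 0 0 0 1; 2.6 0.1 0 0 0 0 1; 3.3 0.0 0 0 0 0 1; 3.9 -0.1 0 0 0 0 1; 4.5 -0.3 0 0 0 0 1
  end 16.225 [ 0.5859 -0.0664] phi 11.299 w 0.503
0.6 -0.2 0 0 0 0 1; 1.2 -0.4 0 0 0 0 1; 1.7 -0.7 0 0 0 0 1; 2.2 -1.0 0 0 0 0 1; 2.7 -1.3 0 0 0 0 1
  end 16.85 [ 0.6129 -0.0534] phi 11.599 w 0.456
[239 255]
```

View pics/b.png

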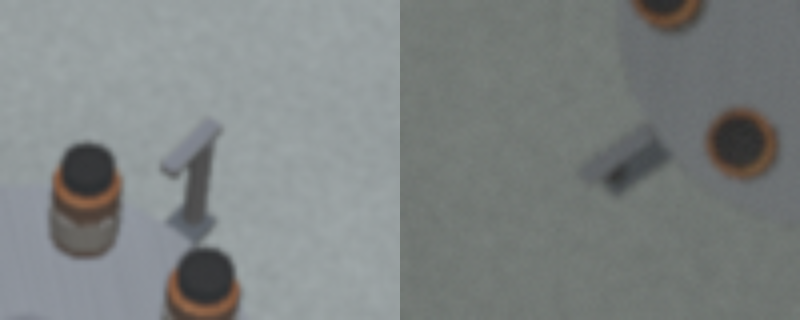

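Crops: the post's tongue runs from (170,165) to (212,125) in the left one, and points at the platter centre. In the right one the bar runs from (590,175) to (655,135). That puts the park direction at about 2.16 rad. Now I'll catch up and grip.

Call:
{"fn": "step_arm", "kwargs": {
  "deltas": "2 0.2 0 0 0 0 1; 2.6 0.1 0 0 0 0 1; 3.3 0 0 0 0 0 0.3; 3.9 -0.1 0 0 0 0 -1; 4.5 -0.3 0 0 0 0 -1",
  "newtons": 25
}}

```text
time_s: 16.23
tool_pos: [0.5857, -0.0663, 0.149]
eef_rot: [-0.0, 1.0, 0.001, -0.0]
ft_force: [0.2, 6.8, 6.2]
gripper_width: 0.032
finger_force: 6.2
```

Call:
{"fn": "step_arm", "kwargs": {
  "deltas": "0.6 -0.2 0 0 0 0 -1; 1.2 -0.4 0 0 0 0 -1; 1.7 -0.7 0 0 0 0 -1; 2.2 -1.0 0 0 0 0 -1; 2.7 -1.3 0 0 0 0 -1"
}}

```text
time_s: 16.85
tool_pos: [0.6118, -0.0515, 0.1494]
eef_rot: [-0.001, 1.0, 0.001, -0.001]
ft_force: [-5.6, 7.3, 4.9]
gripper_width: 0.0296
finger_force: 26.0
```

Run:
```python
from h import *
s=telemetry.get_state();print(s["time_s"],s["tool_pos"],s["ft_force"],s["gripper_width"],s["finger_force"])
S=viewer.capture("scene")
q=proj(S,[[.463,.170,.06]])[0].astype(int)
for u in((170,165),(212,125)):
    p=q+(np.array(u)-[200,160])/4; d=at(S,p[::-1],.088)-[.5565,.0272]; print(np.arctan2(d[1],d[0]),np.hypot(*d))
print(blobfit([S],[.5565,.0272,11.6],free=False,gate=12))
C=(.5563,.029); cmd=np.array([.6129,-.0534])
a0=np.arctan2(cmd[1]-.029,cmd[0]-.5563)+4*np.pi; end=2.16+4*np.pi; n=25
print(a0,end)
tau=np.arange(1,n+1)/n; sm=tau*tau*(3-2*tau); ph=a0+(end-a0)*sm
for k in range(n//5):
    out=[]
    for p in ph[5*k:5*k+5]:
        d=np.round(100*(np.array([C[0]+.1*np.cos(p),C[1]+.1*np.sin(p)])-cmd),1); out.append("%.1f %.1f 0 0 0 0 -1"%(d[0],-d[1]))
    cmd=cmd+d/100; print("; ".join(out),cmd)
```

```text
16.85 [ 0.61182296 -0.05145828  0.14935053] [-5.58245472  7.29132621  4.90790615] 0.029642453620949 25.969077944755554
2.159555911605182 0.1347819046600696
2.155983777565368 0.176512605331201
(array([ 0.5565    ,  0.0272    , 11.62739249]), np.float64(0.07912792656464278), [3])
11.597449475041486 14.726370614359173
0.1 -0.1 0 0 0 0 -1; 0.5 -0.3 0 0 0 0 -1; 1.0 -0.8 0 0 0 0 -1; 1.6 -1.4 0 0 0 0 -1; 2.3 -2.2 0 0 0 0 -1 [ 0.6359 -0.0314]
0.7 -1.1 0 0 0 0 -1; 1.4 -2.4 0 0 0 0 -1; 1.8 -3.9 0 0 0 0 -1; 2.0 -5.6 0 0 0 0 -1; 2.0 -7.4 0 0 0 0 -1 [0.6559 0.0426]
-0.5 -1.7 0 0 0 0 -1; -1.2 -3.4 0 0 0 0 -1; -2.2 -5.0 0 0 0 0 -1; -3.6 -6.3 0 0 0 0 -1; -5.1 -7.4 0 0 0 0 -1 [0.6049 0.1166]
-1.6 -0.7 0 0 0 0 -1; -3.2 -1.1 0 0 0 0 -1; -4.8 -1.2 0 0 0 0 -1; -6.2 -1.1 0 0 0 0 -1; -7.5 -0.9 0 0 0 0 -1 [0.5299 0.1256]
-1.0 0.4 0 0 0 0 -1; -1.8 0.7 0 0 0 0 -1; -2.4 1.0 0 0 0 0 -1; -2.8 1.3 0 0 0 0 -1; -2.9 1.3 0 0 0 0 -1 [0.5009 0.1126]
```

Gripped. The park angle of 2.16 rad is confirmed, so I'll drive the knob there along a smooth arc.

Call:
{"fn": "step_arm", "kwargs": {
  "deltas": "0.1 -0.1 0 0 0 0 -1; 0.5 -0.3 0 0 0 0 -1; 1.0 -0.8 0 0 0 0 -1; 1.6 -1.4 0 0 0 0 -1; 2.3 -2.2 0 0 0 0 -1"
}}

```text
time_s: 17.52
tool_pos: [0.6339, -0.0294, 0.1494]
eef_rot: [-0.001, 1.0, 0.001, -0.002]
ft_force: [-9.0, 7.4, 8.5]
gripper_width: 0.0293
finger_force: 26.2
```

Call:
{"fn": "step_arm", "kwargs": {
  "deltas": "0.7 -1.1 0 0 0 0 -1; 1.4 -2.4 0 0 0 0 -1; 1.8 -3.9 0 0 0 0 -1; 2.0 -5.6 0 0 0 0 -1; 2.0 -7.4 0 0 0 0 -1"
}}

```text
time_s: 18.15
tool_pos: [0.6521, 0.0433, 0.1493]
eef_rot: [0.0, 1.0, 0.001, -0.004]
ft_force: [-19.3, -1.7, 12.1]
gripper_width: 0.0293
finger_force: 26.6
```

Call:
{"fn": "step_arm", "kwargs": {
  "deltas": "-0.5 -1.7 0 0 0 0 -1; -1.2 -3.4 0 0 0 0 -1; -2.2 -5.0 0 0 0 0 -1; -3.6 -6.3 0 0 0 0 -1; -5.1 -7.4 0 0 0 0 -1"
}}

```text
time_s: 18.77
tool_pos: [0.6032, 0.1159, 0.1493]
eef_rot: [0.001, 1.0, 0.001, -0.001]
ft_force: [-4.6, -9.4, 5.6]
gripper_width: 0.0293
finger_force: 26.0
```

Call:
{"fn": "step_arm", "kwargs": {
  "deltas": "-1.6 -0.7 0 0 0 0 -1; -3.2 -1.1 0 0 0 0 -1; -4.8 -1.2 0 0 0 0 -1; -6.2 -1.1 0 0 0 0 -1; -7.5 -0.9 0 0 0 0 -1"
}}

```text
time_s: 19.4
tool_pos: [0.5287, 0.1264, 0.1494]
eef_rot: [-0.001, 1.0, 0.001, 0.0]
ft_force: [-0.1, 1.5, 2.3]
gripper_width: 0.0295
finger_force: 25.8
```

Call:
{"fn": "step_arm", "kwargs": {
  "deltas": "-1.0 0.4 0 0 0 0 -1; -1.8 0.7 0 0 0 0 -1; -2.4 1.0 0 0 0 0 -1; -2.8 1.3 0 0 0 0 -1; -2.9 1.3 0 0 0 0 -1"
}}

```text
time_s: 20.02
tool_pos: [0.499, 0.1136, 0.1494]
eef_rot: [-0.001, 1.0, 0.001, -0.001]
ft_force: [-3.5, 5.7, 4.2]
gripper_width: 0.0293
finger_force: 26.1
```

Call:
{"fn": "step_arm", "kwargs": {
  "deltas": "0 0 0 0 0 0 -1; 0 0 0 0 0 0 -1; 0 0 0 0 0 0 -1; 0 0 0 0 0 0 -1; 0 0 0 0 0 0 -1"
}}

```text
time_s: 20.65
tool_pos: [0.4993, 0.1138, 0.1493]
eef_rot: [-0.001, 1.0, 0.001, -0.001]
ft_force: [-4.1, 6.5, 5.1]
gripper_width: 0.0293
finger_force: 26.1
```

Run:
```python
from h import *
s=telemetry.get_state();print(s["time_s"],s["tool_pos"],s["ft_force"],s["gripper_width"],s["finger_force"])
print(angle(14.726),2.16+4*np.pi)
```

```text
20.65 [0.49932902 0.11377561 0.14932835] [-4.13624439  6.53557268  5.14854238] 0.029289262637115652 26.14627629518509
[(20.65, np.float64(14.7003), np.float64(0.08), [5]), (20.7, np.float64(14.7002), np.float64(0.09), [4])] 14.726370614359173
```

Call:
{"fn": "step_arm", "kwargs": {
  "deltas": "0 0 0 0 0 0 -0.28; 0 0 0 0 0 0 -0.22; 0 0 0 0 0 0 -0.1; 0 0 0 0 0 0 0.2; 0 0 0 0 0 0 0.6",
  "newtons": 20
}}

```text
time_s: 21.38
tool_pos: [0.5002, 0.1123, 0.1489]
eef_rot: [0.0, 1.0, 0.001, -0.0]
ft_force: [0.2, -0.5, 1.0]
gripper_width: 0.0676
finger_force: 0.0
```

Call:
{"fn": "step_arm", "kwargs": {
  "deltas": "0 0 0 0 0 0 1; 0 0 0 0 0 0 1; 0 0 0 0 0 0 1; 0 0 0 0 0 0 1; 0 0 0 0 0 0 1"
}}

```text
time_s: 22.0
tool_pos: [0.5002, 0.1124, 0.149]
eef_rot: [0.0, 1.0, 0.001, 0.0]
ft_force: [-0.6, -0.6, 0.3]
gripper_width: 0.0852
finger_force: 0.0
```

Run:
```python
from h import *
s=telemetry.get_state();print(s["time_s"],s["tool_pos"],s["ft_force"],s["gripper_width"],s["finger_force"])
print(angle(14.70,("scene","top","scene","top","scene")))
```

```text
22.0 [0.50022915 0.11236289 0.14897282] [-0.60453389 -0.56679145  0.32490486] 0.08516262812490823 0.0
[(22.0, np.float64(14.9358), np.float64(0.07), [5]), (22.05, np.float64(14.7), np.float64(nan), [0]), (22.1, np.float64(14.7), np.float64(nan), [0]), (22.15, np.float64(14.7), np.float64(nan), [0]), (22.2, np.float64(14.7), np.float64(nan), [0])]
  return _methods._mean(a, axis=axis, dtype=dtype,
  ret = ret.dtype.type(ret / rcount)
```

The release kicked the carousel to about 0.25 rad/s. I'll measure it, then catch the knob again.

Run:
```python
from h import *
o=angle(14.99,("scene","scene")); print(o)
w=(o[1][1]-14.9358)/(o[1][0]-22.0); print(w)
plan(o[1][0]+.05,o[1][1]+.05*w,w,.05,(.5009,.1126),2,lead=0)
```

```text
[(22.25, np.float64(14.9788), np.float64(0.05), [5]), (22.3, np.float64(14.9857), np.float64(0.09), [5])]
0.16633333333333017
-2.1 2.0 0 0 0 0 1; -2.3 2.1 0 0 0 0 1; -2.4 2.3 0 0 0 0 1; -2.5 2.4 0 0 0 0 1; -2.6 2.6 0 0 0 0 1
  end 22.975 [0.4749 0.0866] phi 15.088 w 0.135
-0.1 0.1 0 0 0 0 1; -0.2 0.2 0 0 0 0 1; -0.3 0.3 0 0 0 0 1; -0.3 0.5 0 0 0 0 1; -0.4 0.6 0 0 0 0 1
  end 23.6 [0.4709 0.0806] phi 15.163 w 0.104
```

Call:
{"fn": "step_arm", "kwargs": {
  "deltas": "-2.1 2.0 0 0 0 -0.12 1; -2.3 2.1 0 0 0 -0.24 1; -2.4 2.3 0 0 0 -0.36 1; -2.5 2.4 0 0 0 -0.48 1; -2.6 2.6 0 0 0 -0.59 1",
  "newtons": 20
}}

```text
time_s: 22.98
tool_pos: [0.4742, 0.0863, 0.149]
eef_rot: [0.0, 0.956, 0.293, 0.0]
ft_force: [-0.7, -0.4, 0.2]
gripper_width: 0.0853
finger_force: 0.0
```

Call:
{"fn": "step_arm", "kwargs": {
  "deltas": "-0.2 0.1 0 0 0 0 0; -0.3 0.1 0 0 0 0 -0.2; -0.5 0.2 0 0 0 0 -1; -0.6 0.2 0 0 0 0 -1; -0.7 0.3 0 0 0 0 -1"
}}

```text
time_s: 23.6
tool_pos: [0.4693, 0.0803, 0.1492]
eef_rot: [-0.001, 0.957, 0.291, -0.001]
ft_force: [-4.8, 4.1, 7.8]
gripper_width: 0.0292
finger_force: 21.4
```

Call:
{"fn": "step_arm", "kwargs": {
  "deltas": "0 0 0 0 0 0 -1; 0 0 0 0 0 0 -1; 0 0 0 0 0 0 -1; 0 0 0 0 0 0 -1; 0 0 0 0 0 0 -1"
}}

```text
time_s: 24.22
tool_pos: [0.4693, 0.0804, 0.1492]
eef_rot: [-0.001, 0.957, 0.291, -0.001]
ft_force: [-5.1, 3.9, 6.2]
gripper_width: 0.0292
finger_force: 21.4
```

Run:
```python
from h import *
s=telemetry.get_state();print(s["time_s"],s["tool_pos"],s["eef_rot"],s["ft_force"],s["gripper_width"],s["finger_force"])
print(angle(15.15))
```

```text
24.225 [0.46929187 0.08038867 0.14918573] [-5.61444894e-04  9.56595071e-01  2.91419199e-01 -6.37159953e-04] [-5.10826552  3.89978043  6.20844601] 0.029243268569117856 21.432150900363922
[(24.225, np.float64(15.1536), np.float64(0.08), [5]), (24.275, np.float64(15.1509), np.float64(0.12), [4])]
```

Call:
{"fn": "step_arm", "kwargs": {
  "deltas": "0.1 0 0 0 0 0 -1; 0.4 -0.2 0 0 0 0 -1; 0.9 -0.4 0 0 0 0 -1; 1.5 -0.6 0 0 0 0 -1; 2 -0.8 0 0 0 0 -1"
}}

```text
time_s: 24.95
tool_pos: [0.4829, 0.0979, 0.1492]
eef_rot: [0.0, 0.957, 0.292, 0.001]
ft_force: [0.2, -0.1, 3.2]
gripper_width: 0.0295
finger_force: 21.1
```

Call:
{"fn": "step_arm", "kwargs": {
  "deltas": "0.6 -0.1 0 0 0 0 -1; 1.1 -0.2 0 0 0 0 -1; 1.6 -0.3 0 0 0 0 -1; 1.9 -0.4 0 0 0 0 -1; 2.1 -0.4 0 0 0 0 -1"
}}

```text
time_s: 25.58
tool_pos: [0.4993, 0.1115, 0.1492]
eef_rot: [0.002, 0.957, 0.292, 0.001]
ft_force: [4.6, -7.1, 2.2]
gripper_width: 0.0295
finger_force: 21.3
```

Call:
{"fn": "step_arm", "kwargs": {
  "deltas": "0 0 0 0 0 0 -1; 0 0 0 0 0 0 -1; 0 0 0 0 0 0 -1; 0 0 0 0 0 0 -1; 0 0 0 0 0 0 -1"
}}

```text
time_s: 26.2
tool_pos: [0.4991, 0.1114, 0.1492]
eef_rot: [0.002, 0.957, 0.291, 0.001]
ft_force: [3.9, -7.5, 2.2]
gripper_width: 0.0292
finger_force: 21.3
```

Run:
```python
from h import *
s=telemetry.get_state();print(s["time_s"],s["tool_pos"],s["ft_force"],s["gripper_width"],s["finger_force"])
f=s["ft_force"]; print("tool fx fy",.831*f[0]+.556*f[1],.556*f[0]-.831*f[1])
print(angle(14.726),14.726)
```

```text
26.2 [0.49911675 0.11135647 0.14922961] [ 3.90572758 -7.54628832  2.17150471] 0.029204211586784413 21.290322840213776
tool fx fy -0.9500766833933905 8.44255012744301
[(26.2, np.float64(14.7189), np.float64(0.06), [5]), (26.25, np.float64(14.7182), np.float64(0.09), [4])] 14.726
```

Call:
{"fn": "step_arm", "kwargs": {
  "deltas": "0 0.1 0 0 0 0 -1; 0 0.2 0 0 0 0 -1; 0 0.2 0 0 0 0 -1; 0 0.2 0 0 0 0 -1; 0 0.2 0 0 0 0 -1"
}}

```text
time_s: 26.92
tool_pos: [0.4989, 0.111, 0.1492]
eef_rot: [0.0, 0.957, 0.292, 0.0]
ft_force: [2.1, -2.2, 5.1]
gripper_width: 0.0293
finger_force: 21.5
```

Run:
```python
from h import *
F=[]
for i in range(3):
    s=telemetry.get_state(); F.append(np.r_[s["ft_force"],s["moment"]]); viewer.capture("scene")
f=np.mean(F,0); print(s["tool_pos"],f,"tool fx fy",.831*f[0]+.556*f[1],.556*f[0]-.831*f[1])
```

```text
[0.49893706 0.1110595  0.14919122] [ 1.61066507 -2.07787328  5.233111   -0.33582753 -0.24768448 -0.00676925] tool fx fy 0.183165126085566 2.622242475112392
```

Call:
{"fn": "step_arm", "kwargs": {
  "deltas": "0 0.1 0 0 0 0 -1; 0 0.1 0 0 0 0 -1; 0 0.1 0 0 0 0 -0.28; 0 0.1 0 0 0 0 -0.2; 0 0.1 0 0 0 0 0"
}}

```text
time_s: 27.7
tool_pos: [0.4989, 0.1103, 0.1486]
eef_rot: [-0.0, 0.957, 0.292, -0.0]
ft_force: [-0.5, 0.1, 0.2]
gripper_width: 0.0429
finger_force: 0.0
```

Call:
{"fn": "step_arm", "kwargs": {
  "deltas": "0 0 0 0 0 0 0.3; 0 0 0 0 0 0 0.6; 0 0 0 0 0 0 1; 0 0 0 0 0 0 1; 0 0 0 0 0 0 1"
}}

```text
time_s: 28.32
tool_pos: [0.4991, 0.1102, 0.149]
eef_rot: [0.0, 0.957, 0.292, 0.0]
ft_force: [0.2, -0.7, 0.1]
gripper_width: 0.0855
finger_force: 0.0
```

Run:
```python
from h import *
s=telemetry.get_state();print(s["time_s"],s["tool_pos"],s["ft_force"],s["gripper_width"])
g=14.72
for i in range(3):
    r=min((angle(g,("scene",))[0] for g in [14.72]),key=lambda r:r[2]); print(r)
    if r[3]==[0]: print([angle(x,("scene",)) for x in (14.6,14.85)])
```

```text
28.325 [0.49914379 0.11023696 0.14897277] [ 0.15230511 -0.7270809   0.12300303] 0.0855467613156842
(28.325, np.float64(14.7219), np.float64(0.07), [5])
(28.375, np.float64(14.7221), np.float64(0.06), [5])
(28.425, np.float64(14.7216), np.float64(0.05), [5])
```

At rest and parked. I'll raise the hand straight up and check once more before handing in.

Call:
{"fn": "step_arm", "kwargs": {
  "deltas": "0 0 -1 0 0 0 1; 0 0 -3 0 0 0 1; 0 0 -6 0 0 0 1; 0 0 -9 0 0 0 1; 0 0 -10 0 0 0 1"
}}

```text
time_s: 29.1
tool_pos: [0.4999, 0.1104, 0.2513]
eef_rot: [0.0, 0.957, 0.292, 0.002]
ft_force: [0.2, 1.0, 0.4]
gripper_width: 0.0853
finger_force: 0.0
```

Call:
{"fn": "step_arm", "kwargs": {
  "deltas": "0 0 0 0 0 0 1; 0 0 0 0 0 0 1; 0 0 0 0 0 0 1; 0 0 0 0 0 0 1; 0 0 0 0 0 0 1"
}}

```text
time_s: 29.72
tool_pos: [0.4991, 0.1103, 0.2487]
eef_rot: [-0.0, 0.957, 0.292, -0.0]
ft_force: [0.4, 0.6, 0.1]
gripper_width: 0.0853
finger_force: 0.0
```

Run:
```python
from h import *
r=angle(14.72); print(r)
if all(abs(x[1]-14.72)<.03 and x[3][0]>=3 and x[2]<.3 for x in r): print(workorder.finish_job())
```

```text
[(29.725, np.float64(14.7217), np.float64(0.07), [5]), (29.775, np.float64(14.7222), np.float64(0.06), [4])]
the job is handed in; nothing more can be done
None
```

Job handed in at about 30 s, verdict not shown: the carousel was spun to about 1.3 rad/s, let go and followed with open fingers for about 9 s without measurable contact; my first release at the park nudged it off, so I gripped and parked it again, and it ended at rest within about 1 mm of my camera estimate of the park spot.

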